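# Open the latched sample chest by its pop-out T-handle

### The job

Open the sample chest: press the round release button beside the flush T-handle so that the handle pops out, turn the handle clockwise a quarter turn to its stop to unlatch, and raise the lid by at least 45 degrees; it stays up by itself. Leave the lid open with the handle standing out and still turned, and do not knock or shift the things standing round the chest.

Things in the scene. Friction and masses are not known exactly. Their poses are not given: they have to be found in the camera images.
- case: The chest, fixed to the bench: grey metal, 220 mm wide (y), 226 mm deep (x), 150 mm high at the back, with a sloping white lid 220 mm wide and 200 mm long. Origin at the bench top under the chest, 115 mm behind its front; x points to its back, y to its left seen from the robot, z up. The lid slopes up from the front at 25 degrees to the horizontal, so its outward normal when shut is (-0.423, 0, 0.906) in this frame.
- lid_hinge (a point): Middle of the lid's hinge line, on the lid's outer face at its upper, rear edge (66 mm behind the chest's origin, 150 mm up). Turns with the lid: x up the lid's slope, y along the hinge line to the chest's left, z the lid's outward normal. Opening is a turn about +y. Opening needs a pull of about 8 to 11 N at the handle.
- handle_seat (a point): Point on the lid's outer face on the T-handle's turning axis, at the middle of the slot in which the handle lies; 145 mm down the lid from the hinge. Moves with the lid and has the lid's axes (x up the slope, y left, z outward: the axis along which the handle pops out and about which it turns). A steel plate round the slot stands 2 mm above the lid.
- handle_bar (a point): Centre of the T-handle's dark steel bar, 76 mm long (its own y), 14 mm wide (its own x), 14 mm thick (its own z, outward). Before: the bar lies crosswise (along the lid's y) in its slot, its top only 2 mm above the lid, centre 5 mm below the lid's face; it cannot be gripped. Popped out, its centre is 27 mm above the lid's face and there are 20 mm free under the bar. Turned, the bar points up and down the slope.
- button_face (a point): Centre of the outer face of the round grey release button, 18 mm across, 64 mm left (lid's y) of the handle axis, its face 10 mm above the lid (8 mm above the steel plate). Axes as the lid; it is pressed along -z.
- release_button (a joint): Travel of the button, 0 out to 0.006 m fully pressed. Spring: 2 N at first, 5 N fully pressed. The handle is released beyond about 0.004 m. It springs back when let go.
- handle_out (a joint): How far the T-handle stands out, 0 (flush) to 0.032 m (popped out). A spring of 2 to 3 N drives it out as soon as the button has been pressed; it then stays out and can be pushed back only against that spring. It cannot turn until it is out.
- latch_turn (a joint): Turn of the T-handle, 0 latched to 1.5 rad unlatched (stop), growing clockwise seen from outside, that is about the lid's -z. Friction about 0.08 N m, no spring: it stays where left. The lid is freed beyond about 1.1 rad.
- case_lid (a joint): Opening angle of the lid, 0 shut to 1.35 rad. A stiff friction hinge: the lid stays at any angle.
- petri_dish: Bystander: flat round dish, 92 mm across, 15 mm high, in front of the chest. Origin at the middle of its underside.
- marker: Bystander: marker pen lying on the bench, 135 mm long (its y), 17 mm thick. Origin at its underside.
- beaker: Bystander: glass beaker, 55 mm across, 70 mm high, beside the chest. Origin at its underside.
- dropper: Bystander: dropper bottle, 33 mm across, 102 mm high, left of the chest. Origin at its underside.
- reagent_bottle: Bystander: capped clear bottle, 56 mm across, 113 mm high, beside the chest. Origin at its underside.
- specimen_cup: Bystander: lidded cup, 62 mm across, 68 mm high, right of the chest. Origin at its underside.
- slide_box: Bystander: flat lidded box, 95 x 100 x 36 mm, on the bench at the front right. Origin at its underside.

How it is judged:
By the outcome, as a careful person would: the job done as asked, in the order asked, and still so for the second after the job is handed in, with the robot touching nothing.
It also fails if it takes over 53 s, if anything falls off the work surface, if the arm or the gripper's body presses on something with over 40 N, if the wrist force passes 120 N, or if a joint passes its speed limit or range.

### The arm

A 6-joint arm with a two-finger parallel gripper is mounted at the origin on a cart in front of the work surface, level with it; the furniture and walls round the work are solid. World frame = base frame: x ahead of the robot, y to its left, z up, the work surface at z = 0. Lengths are in m, angles in rad, forces in N, time in s.
With the tool pointing down it reaches from about 0.3 to 0.875 m from the base axis. Payload 6.4 kg.
Tool frame: the origin (TCP) lies between the finger pads; the fingertips stand ctrl.tip_extent ahead of it and the grasp point (between the pads) is the TCP (ctrl.tip_extent is the distance from the TCP to the fingertips, in m); z points along the fingers, y is the line along which they close (so a half turn about z gives the same grasp; the last joint's range is limited). The gripper opens to 85 mm and grips with 20 to 120 N. Pads are 22 mm wide; open, the fingers measure 114 mm over their backs; the gripper's body (76 mm by 85 mm) begins 54 mm behind the grasp point. The pads swing forward as they close: fully open they stand 13 mm farther back than shut.
Start: joints at [-1.309, 0.181, 1.607, -0, 1.354, -0.206], TCP at [0.259, -0.513, 0.218] pointing down, gripper open.
Joint ranges: [-2.99, 2.99], [-0.89, 2.07], [0.3, 2.58], [-1.14, 4.28], [0, 2.63], [-3.12, 3.12]. Speed limits (rad/s): [2.57, 2.57, 3.01, 3.14, 3.14, 3.14].

### API

Orientations are given as a unit quaternion [w, x, y, z].
In Python, from bench import ctrl gives the robot as it stands.
- The arm moves only by the tool send_rows, never from a script. Its arguments are lists of equal length, an entry for each row: "dr": the turn, a rotation vector about the tool's x, y, z in units of 6 degrees (1.0 is 6 degrees), a list of three; "xyz": the shift along the tool's x, y, z in cm, a list of three; "jaw": the opening in per cent of the stroke, from 0 (shut) to 100 (fully open). In form: {"dr": [[wx, wy, wz], ...], "xyz": [[dx, dy, dz], ...], "jaw": [jaw, ...]}. A call has exactly 8 rows; each row is the pose to reach, as a shift and turn from the pose commanded when the call began, along the tool's axes at that moment; what a row does not reach only later rows make up. A row lasts 1/8 s, in which the tool goes at most 62.5 mm and 10.7 degrees, less where a joint would pass 70% of its speed; a pose out of reach is approached as far as the arm can. A call with a gripper value outside its range is refused whole. The fingers move at their own pace and stop on an object; the grip force is fixed at half the most. Time passes only in rows, so rows that repeat a pose let the fingers close, or fill a call up. It gives the time, the measured TCP pose, the force, the opening and the grip force at its end, in the units of the state.
- ctrl.get_obs(): the state, without advancing time (a new reading comes with each control period).
- ctrl.camera(name): name is "side" or "top"; returns the picture (420x560x3 uint8, red, green, blue); there is no depth.
- ctrl.calibration(name): a dict with "camera_matrix" (3x3 intrinsics, pixels), "D" ([k1, k2, p1, p2, k3] as OpenCV has them; the pictures are not rectified), "world_from_camera" (4x4, takes a point from camera to world coordinates). Camera axes: x right, y up, looking along -z (the intrinsics and any distortion apply to the point x, -y, -z); pixel columns grow to the right and rows downward; lengths in m; the calibration is good to about 2 mm. A picture is of the moment at which its call begins. calibration takes no time and is no camera call.
- ctrl.hand_in(): hands the job in; it is judged then, once.
The state is a dict: "time_s": time; "q": joint angles; "dq": joint speeds; "joint_efforts": joint torques, N m; "eef_pos": TCP position; "eef_rot": TCP orientation; "wrist_force": force on the tool from outside, world axes, zero at the start; "torque": the same for the moment, N m; "opening": opening from 0.0 (shut) to 1.0 (fully open); "grasp_force": force on a finger pad.
Only numpy, scipy, OpenCV 4.12 (cv2) and the standard library are available. Lean on these libraries where they do the work, as an engineer would, in place of code of your own. Each camera call takes 0.05 s, during which the arm holds its last target. There are 200 camera calls.

## Working session

There is one attempt and no reset: what is moved stays moved. The work goes in short steps, Python scripts to look and compute and a tool call to move; the robot and the scene stay as the last step left them, time stands still between calls to the robot, and variables do not carry over. Pictures are saved under pics/ and viewed, at most 10 in all, crops included, and the job is handed in when it is done.

Besides the shell and the picture viewer there is one more tool, called after "Emit:" as name(argument=value, ...) on one line, values as JSON. send_rows: Moves the arm, as the interface text tells. Its arguments: {"type":"object","properties":{"dr":{"type":"array","items":{"type":"array","items":{"type":"number"}}},"xyz":{"type":"array","items":{"type":"array","items":{"type":"number"}}},"jaw":{"type":"array","items":{"type":"number"}}},"required":["dr","xyz","jaw"]}

```bash
mkdir -p pics; python3 - <<'E'
from bench import ctrl
import cv2
for n in("side","top"):
    cv2.imwrite(f"pics/{n}0.png",ctrl.camera(n)[:,:,::-1])
    c=ctrl.calibration(n);print(c)
print(ctrl.tip_extent,ctrl.get_obs())
E
```

```text
{'camera_matrix': array([[383.90917524,   0.        , 281.75228589],
       [  0.        , 383.90917524, 209.49214828],
       [  0.        ,   0.        ,   1.        ]]), 'D': array([0.03013296, 0.        , 0.        , 0.        , 0.        ]), 'world_from_camera': array([[-0.98706663,  0.096802  , -0.12778432,  0.47998651],
       [-0.16029857, -0.60571467,  0.77936776,  0.51702316],
       [-0.00195648,  0.78977156,  0.61339796,  0.66256793],
       [ 0.        ,  0.        ,  0.        ,  1.        ]])}
{'camera_matrix': array([[423.06352371,   0.        , 288.9906699 ],
       [  0.        , 423.06352371, 205.99309336],
       [  0.        ,   0.        ,   1.        ]]), 'D': array([-0.03145267,  0.        ,  0.        ,  0.        ,  0.        ]), 'world_from_camera': array([[-5.78636237e-02,  9.66475277e-01, -2.50154633e-01,
         4.00588619e-01],
       [-9.98324340e-01, -5.58772944e-02,  1.50412577e-02,
        -1.72589101e-01],
       [ 5.59039639e-04,  2.50605800e-01,  9.68089056e-01,
         9.75956689e-01],
       [ 0.00000000e+00,  0.00000000e+00,  0.00000000e+00,
         1.00000000e+00]])}
0.019 {'time_s': 0.1, 'q': array([-1.30927136e+00,  1.81468130e-01,  1.60790293e+00,  1.12159509e-05,
        1.35380175e+00, -2.06330462e-01]), 'dq': array([-2.58982623e-04, -1.82824548e-03, -5.44936690e-03, -3.28260169e-04,
        6.74545656e-05, -6.57336707e-05]), 'joint_efforts': array([ 6.20344435e-04, -4.45877123e+01, -3.52239168e+01, -2.59932613e-04,
        4.10600449e-03,  5.13020112e-06]), 'eef_pos': array([ 0.25917716, -0.51270022,  0.21737594]), 'eef_rot': array([-7.89929288e-04,  9.72763433e-01,  2.31798789e-01, -1.63278231e-05]), 'wrist_force': array([-0.35065959, -0.32768695, -1.1412646 ]), 'torque': array([-0.02173117,  0.02748342,  0.03865189]), 'grasp_force': 0.0, 'opening': 1.0021058969707537}
```

View pics/side0.png

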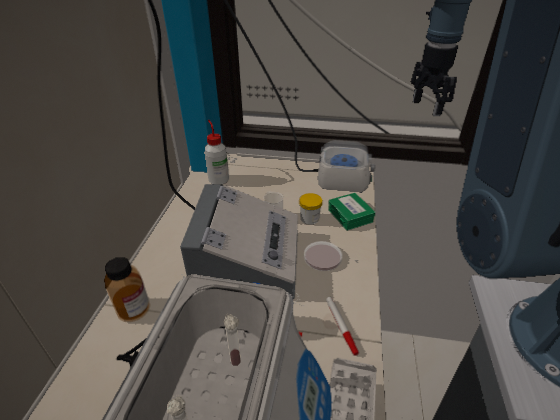

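View pics/top0.png

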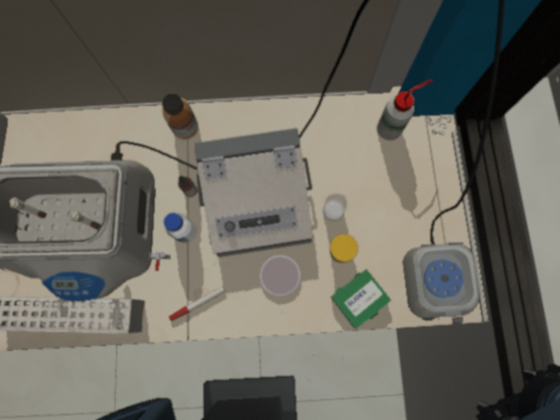

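The side view shows the chest with the button and handle at about (272-280, 215-258). The top view has the chest at cols 196–312 and rows 130–252, with the button near (230,226) and the handle near (262,221). I'll enlarge the top view.

```bash
python3 - <<'E'
import cv2
a=cv2.imread("pics/top0.png")[125:265,185:325]
b=cv2.imread("pics/side0.png")[180:300,180:310]
cv2.imwrite("pics/c0.png",cv2.resize(a,None,fx=4,fy=4,interpolation=2))
E
```

```text
(no output)
```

View pics/c0.png

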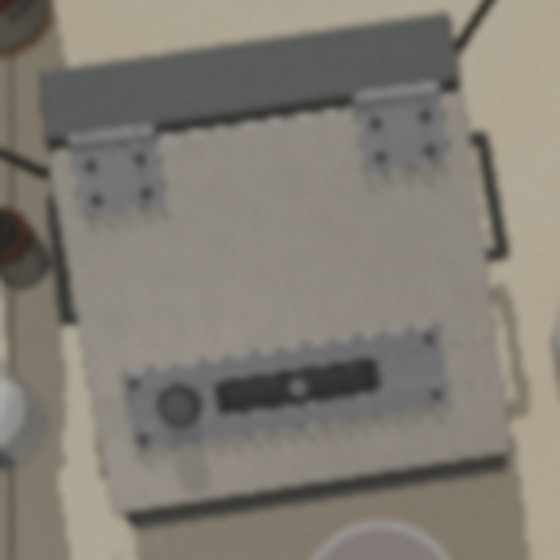

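```bash
cat > h.py <<'E'
import numpy as np, cv2
from scipy.spatial.transform import Rotation as Rn
from scipy.optimize import least_squares
from bench import ctrl
def proj(P,name):
    c=ctrl.calibration(name);T=np.linalg.inv(c["world_from_camera"])
    p=np.atleast_2d(P)@T[:3,:3].T+T[:3,3]; p=p*[1,-1,-1]
    return cv2.projectPoints(p,np.zeros(3),np.zeros(3),c["camera_matrix"],c["D"])[0][:,0]
def lidp(d,y,h,th=0):  # d down-slope from hinge, y left, h out; case frame
    a=np.radians(25)-th
    return np.array([.066-d*np.cos(a)-h*np.sin(a), y, .150-d*np.sin(a)+h*np.cos(a)])
def case(v): return Rn.from_euler('z',v[2]).as_matrix()
def world(P,v): return np.atleast_2d(P)@case(v).T+[v[0],v[1],0]
def toolR(v,th=0,turn=0):   # x=lid y, y=lid x, z=-n, then turn about tool z
    a=np.radians(25)-th
    X=np.array([np.cos(a),0,np.sin(a)]);N=np.array([-np.sin(a),0,np.cos(a)])
    M=case(v)@np.array([[0,1,0],X,-N]).T
    return Rn.from_matrix(M)*Rn.from_rotvec([0,0,turn])
def rel(pos,R,base=None):
    o=ctrl.get_obs(); w=o["eef_rot"]; p0,R0=(o["eef_pos"],Rn.from_quat([*w[1:],w[0]])) if base is None else base
    return R0.inv().apply(np.ravel(pos)-p0)*100,(R0.inv()*R).as_rotvec(degrees=True)/6
E
python3 - <<'E'
from h import *
uv=np.array([[180,405],[299,387],[217,397],[381,377],[128,513],[507,457],[42,75],[447,15]])/4+[185-.4,125-.4]
P=[lidp(.145,.064,.010),lidp(.145,0,.002),lidp(.145,.038,.002),lidp(.145,-.038,.002),lidp(.2,.11,0),lidp(.2,-.11,0),[.111,.11,.15],[.111,-.11,.15]]
f=lambda v:(proj(world(P,v),"top")-uv).ravel()
s=least_squares(f,[.5,-.1,.1],loss="soft_l1");v=s.x;print(v,f(v).reshape(-1,2).round(1).tolist())
np.save("v.npy",v)
print("side button/bar",proj(world(P[:4],v),"side").round(1).tolist())
R=toolR(v)
for n,p in dict(above=lidp(.145,.064,.10),btn=lidp(.145,.064,.010),seat=lidp(.145,0,.027),up=lidp(.145,0,.027,1.)).items():print(n,world(p,v).round(3))
print(rel(world(lidp(.145,.064,.019+.06),v),R),R.as_quat())
E
```

```text
[ 0.66457791 -0.11482392  0.09288056] [[-0.2, 1.0], [-0.0, 0.2], [2.9, 0.3], [-2.9, 0.1], [-3.8, 0.6], [1.8, -0.5], [-0.6, -1.6], [1.4, -1.1]]
side button/bar [[274.8, 251.0], [275.7, 233.4], [274.2, 245.0], [277.0, 222.6]]
above [[ 0.551 -0.061  0.179]]
btn [[ 0.589 -0.058  0.098]]
seat [[ 0.588 -0.122  0.113]]
up [[ 0.623 -0.119  0.25 ]]
(array([ 47.27506084, -26.79462516,   5.76292654]), array([ -3.66596766,   2.47798172, -11.23153528])) [0.65755291 0.72164954 0.15998585 0.14577597]
```

```bash
python3 - <<'E'
import cv2
b=cv2.imread("pics/side0.png")[195:285,225:315]
cv2.imwrite("pics/c1.png",cv2.resize(b,None,fx=6,fy=6,interpolation=2))
E
```

```text
(no output)
```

View pics/c1.png

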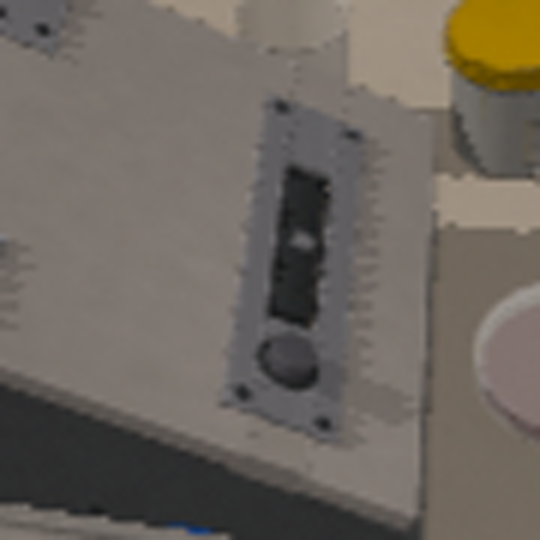

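Emit:
send_rows(dr=[[0,0,0],[0,0,0],[-0.5,0.3,-1.5],[-1,0.6,-3],[-1.5,1,-4.5],[-2,1.4,-6],[-2.5,1.7,-7.5],[-2.5,1.7,-7.5]], xyz=[[0,0,-4],[2,-1,-8],[7,-4,-8],[12,-7,-8],[17,-10,-8],[22,-12,-8],[27,-15,-8],[32,-18,-8]], jaw=[0,0,0,0,0,0,0,0])

```text
time_s: 1.1
eef_pos: [0.4636, -0.2069, 0.2976]
eef_rot: [0.104, 0.799, 0.582, 0.114]
wrist_force: [1.0, -0.5, -0.5]
opening: -0.001
grasp_force: 0.0
```

The side view shows the button at (273.3,255) and the bar centre at (275,235.3). I'll refit using both views.

```bash
python3 - <<'E'
from h import *
v=np.load("v.npy")
ob={"btn":([229.6,225.9],[273.2,254.8],lidp(.145,.064,.010)),"bar":([259.4,221.4],[274.9,235.1],lidp(.145,0,.002))}
for k,(t,s,p) in ob.items():
    r=least_squares(lambda x:np.r_[proj(x,"top")[0]-t,proj(x,"side")[0]-s],[.59,-.1,.1])
    print(k,r.x.round(4),r.fun.round(1),"model",world(p,v).round(4))
uvt=np.array([[229.6,225.9],[259.4,221.4]]);uvs=np.array([[273.2,254.8],[274.9,235.1]])
uv=np.array([[180,405],[299,387],[217,397],[381,377],[128,513],[507,457],[42,75],[447,15]])/4+[185-.4,125-.4]
P=[lidp(.145,.064,.010),lidp(.145,0,.002),lidp(.145,.041,.002),lidp(.145,-.041,.002),lidp(.2,.108,0),lidp(.2,-.108,0),[.111,.11,.15],[.111,-.11,.15]]
f=lambda v:np.r_[(proj(world(P,v),"top")-uv).ravel(),2*(proj(world(P[:2],v),"side")-uvs).ravel()]
s=least_squares(f,v,loss="soft_l1");v=s.x;print(v,f(v).reshape(-1,2).round(1).tolist())
np.save("v.npy",v)
print(world(P[:2],v).round(4))
print(rel(world(lidp(.145,.064,.010+.019+.03),v),toolR(v)))
E
```

```text
btn [ 0.5931 -0.0567  0.0872] [ 0.   0.2 -0.2 -0.1] model [[ 0.5893 -0.0576  0.0978]]
bar [ 0.6003 -0.1208  0.0854] [-0.  -0.1  0.1  0. ] model [[ 0.5986 -0.121   0.0905]]
[ 0.66547689 -0.11325829  0.08524639] [[-1.2, 0.4], [-1.0, -0.1], [0.5, 0.1], [-2.5, -0.3], [-4.1, -0.3], [-0.2, -0.3], [-1.0, -2.4], [1.1, -1.2], [1.5, -6.3], [0.5, -2.2]]
[[ 0.5906 -0.0554  0.0978]
 [ 0.5995 -0.1189  0.0905]]
(array([16.47580493,  0.50579444, 17.52619206]), array([-1.14661734,  0.80001527, -3.6557861 ]))
```

Emit:
send_rows(dr=[[-0.3,0.2,-0.9],[-0.6,0.4,-1.8],[-0.9,0.6,-2.7],[-1.1,0.8,-3.6],[-1.1,0.8,-3.6],[-1.1,0.8,-3.6],[-1.1,0.8,-3.6],[-1.1,0.8,-3.6]], xyz=[[4,0,2],[8,0,4],[12,0,8],[16.4,0.5,12],[16.4,0.5,15],[16.4,0.5,17.5],[16.4,0.5,17.5],[16.4,0.5,17.5]], jaw=[0,0,0,0,0,0,0,0])

```text
time_s: 2.1
eef_pos: [0.5699, -0.0595, 0.1436]
eef_rot: [0.144, 0.663, 0.717, 0.158]
wrist_force: [-0.1, -0.0, -0.5]
opening: 0.0
grasp_force: 0.0
```

```bash
python3 - <<'E'
from h import *
v=np.array([.6653,-.1148,.088]);np.save("v.npy",v)
print(rel(world(lidp(.145,.064,.010+.019),v),toolR(v)),ctrl.get_obs()["q"].round(2),ctrl.get_obs()["wrist_force"])
a=ctrl.camera("top")[145:265,185:325];b=ctrl.camera("side")[180:300,200:340]
cv2.imwrite("pics/c2.png",cv2.resize(np.vstack([a,b])[:,:,::-1],None,fx=2.5,fy=2.5,interpolation=2)) 
E
```

```text
(array([ 0.05564611, -0.0665581 ,  3.12104414]), array([-0.04097185,  0.00900546, -0.08195402])) [-0.44 -0.    2.04  0.31  0.75 -0.71] [-0.05047234 -0.04471873 -0.53146536]
```

View pics/c2.png

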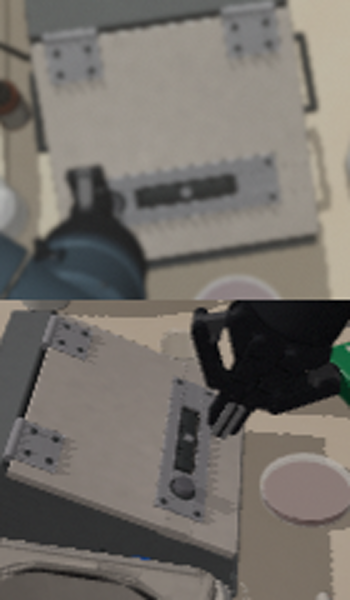

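Emit:
send_rows(dr=[[0,0,0],[0,0,0],[0,0,0],[0,0,0],[0,0,0],[0,0,0],[0,0,0],[0,0,0]], xyz=[[0,0,1],[0,0,2],[0,0,2.7],[0,0,3.1],[0,0,3.3],[0,0,3.5],[0,0,3.6],[0,0,3.6]], jaw=[0,0,0,0,0,0,0,0])

```text
time_s: 3.2
eef_pos: [0.5848, -0.058, 0.1103]
eef_rot: [0.144, 0.663, 0.718, 0.158]
wrist_force: [-1.1, 0.5, 0.4]
opening: -0.002
grasp_force: 0.0
```

```bash
python3 - <<'E'
from h import *
v=np.load("v.npy")
print(rel(world(lidp(.145,.064,.010+.019),v),toolR(v)),ctrl.get_obs()["wrist_force"],ctrl.get_obs()["torque"])
a=ctrl.camera("top")[145:265,185:325];b=ctrl.camera("side")[180:300,200:340]
cv2.imwrite("pics/c3.png",cv2.resize(np.vstack([a,b])[:,:,::-1],None,fx=2.5,fy=2.5,interpolation=2)) 
E
```

```text
(array([ 0.03814504, -0.02629996, -0.53413558]), array([-0.04444371,  0.00735639, -0.08179689])) [-1.07549622  0.46069668  0.37079731] [0.00523138 0.1193494  0.0021048 ]
```

View pics/c3.png

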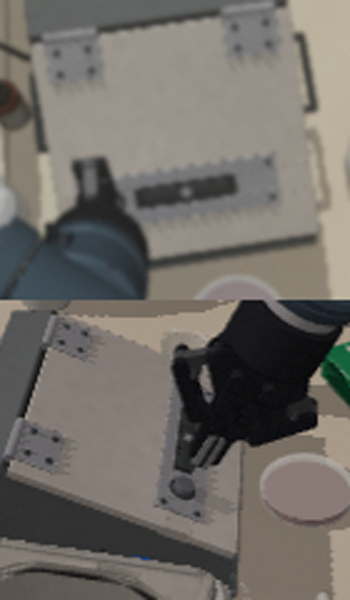

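```bash
python3 - <<'E'
from h import *
o=ctrl.get_obs();w=o["eef_rot"];R=Rn.from_quat([*w[1:],w[0]])
for d in(0,.01,.019,.03):
    p=o["eef_pos"]+R.apply([0,0,d]);print(d,p.round(3),proj(p,"side")[0].round(1),proj(p,"top")[0].round(1))
v=np.load("v.npy");v0=world(lidp(.145,.064,.010),v);print(v0,proj(v0,"side"),proj(v0,"top"))
E
```

```text
0 [ 0.585 -0.058  0.11 ] [276.9 246.8] [228.9 227.7]
0.01 [ 0.589 -0.058  0.101] [274.9 249.8] [229.2 226.6]
0.019 [ 0.593 -0.057  0.093] [273.2 252.5] [229.6 225.7]
0.03 [ 0.597 -0.057  0.083] [271.1 255.8] [230.  224.6]
[[ 0.59030393 -0.05716813  0.09778343]] [[274.26958719 251.11554679]] [[229.20213965 226.36502808]]
```

Emit:
send_rows(dr=[[0,0,0],[0,0,0],[0,0,0],[0,0,0],[0,0,0],[0,0,0],[0,0,0],[0,0,0]], xyz=[[0,0,0.1],[0,0,0.2],[0,0,0.3],[0,0,0.4],[0,0,0.4],[0,0,0.4],[0,0,0.4],[0,0,0.4]], jaw=[0,0,0,0,0,0,0,0])

```text
time_s: 4.3
eef_pos: [0.5865, -0.0579, 0.1066]
eef_rot: [0.144, 0.663, 0.718, 0.158]
wrist_force: [0.6, -0.3, -0.3]
opening: 0.004
grasp_force: 0.0
```

Emit:
send_rows(dr=[[0,0,0],[0,0,0],[0,0,0],[0,0,0],[0,0,0],[0,0,0],[0,0,0],[0,0,0]], xyz=[[0,0,0.1],[0,0,0.2],[0,0,0.3],[0,0,0.4],[0,0,0.4],[0,0,0.4],[0,0,0.4],[0,0,0.4]], jaw=[0,0,0,0,0,0,0,0])

```text
time_s: 5.3
eef_pos: [0.5881, -0.0577, 0.1029]
eef_rot: [0.144, 0.663, 0.718, 0.158]
wrist_force: [-0.5, -0.1, -0.2]
opening: -0.0
grasp_force: 0.0
```

```bash
python3 - <<'E'
from h import *
o=ctrl.get_obs();print(o["eef_pos"],o["wrist_force"],o["torque"])
b=ctrl.camera("side")[205:285,240:320]
cv2.imwrite("pics/c4.png",cv2.resize(b[:,:,::-1],None,fx=7,fy=7,interpolation=2)) 
E
```

```text
[ 0.58810074 -0.05773342  0.10294654] [-0.478277   -0.11088902 -0.24885158] [-0.03168572  0.18853809  0.01770227]
```

View pics/c4.png

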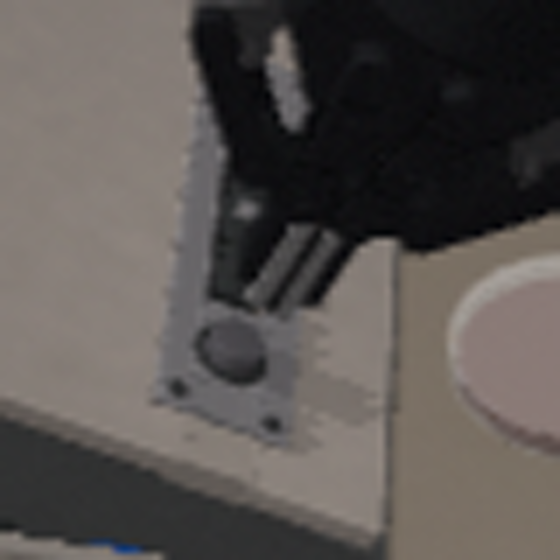

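```bash
python3 - <<'E'
from h import *
for n in("side","top"): print(n,proj([[.2592,-.5127,.2174],[.2592,-.5127,.1984]],n))
o=ctrl.get_obs();w=o["eef_rot"];R=Rn.from_quat([*w[1:],w[0]])
for d in(-.02,0,.019):
  for y in (-.011,.011):
    p=o["eef_pos"]+R.apply([y,0,d]);print(d,y,p.round(3),proj(p,"side")[0].round(1),proj(p,"top")[0].round(1))
t=ctrl.camera("top");s0=cv2.imread("pics/side0.png")[40:140,380:480]
t=t[160:260,180:280,::-1]
cv2.imwrite("pics/c5.png",cv2.resize(np.hstack([s0,t]),None,fx=4,fy=4,interpolation=2))
E
```

```text
side [[423.26696487 117.04584288]
 [421.67839071 123.56176822]]
top [[494.81739883 388.37729202]
 [489.67473254 386.57727868]]
-0.02 -0.011 [ 0.581 -0.069  0.121] [279.7 239.5] [233.7 228.3]
-0.02 0.011 [ 0.579 -0.048  0.121] [278.8 246.7] [223.1 229.7]
0 -0.011 [ 0.589 -0.069  0.103] [275.8 245.7] [234.4 226.2]
0 0.011 [ 0.587 -0.047  0.103] [274.8 252.9] [224.  227.6]
0.019 -0.011 [ 0.597 -0.068  0.086] [272.2 251.4] [234.9 224.2]
0.019 0.011 [ 0.595 -0.046  0.086] [271.2 258.6] [224.8 225.6]
```

View pics/c5.png

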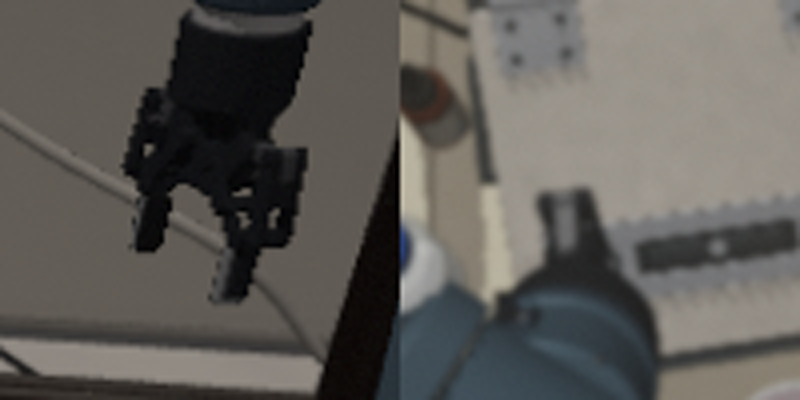

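The tip is at about (279.5,248.5) in the side view and the button at (273,255), so the tip is still roughly 2 cm above it. I'll descend and watch the force.

Emit:
send_rows(dr=[[0,0,0],[0,0,0],[0,0,0],[0,0,0],[0,0,0],[0,0,0],[0,0,0],[0,0,0]], xyz=[[0,0.2,0.2],[0,0.2,0.4],[0,0.2,0.6],[0,0.2,0.8],[0,0.2,0.9],[0,0.2,1.0],[0,0.2,1.0],[0,0.2,1.0]], jaw=[0,0,0,0,0,0,0,0])

```text
time_s: 6.4
eef_pos: [0.5941, -0.0573, 0.0947]
eef_rot: [0.144, 0.663, 0.718, 0.158]
wrist_force: [0.2, 0.2, 0.3]
opening: -0.009
grasp_force: 0.0
```

Emit:
send_rows(dr=[[0,0,0],[0,0,0],[0,0,0],[0,0,0],[0,0,0],[0,0,0],[0,0,0],[0,0,0]], xyz=[[0,0,0.1],[0,0,0.2],[0,0,0.3],[0,0,0.4],[0,0,0.5],[0,0,0.6],[0,0,0.6],[0,0,0.6]], jaw=[0,0,0,0,0,0,0,0])

```text
time_s: 7.4
eef_pos: [0.5966, -0.057, 0.0892]
eef_rot: [0.144, 0.663, 0.718, 0.158]
wrist_force: [-0.0, -0.1, 0.3]
opening: -0.001
grasp_force: 0.0
```

Emit:
send_rows(dr=[[0,0,0],[0,0,0],[0,0,0],[0,0,0],[0,0,0],[0,0,0],[0,0,0],[0,0,0]], xyz=[[0,0,0.1],[0,0,0.2],[0,0,0.3],[0,0,0.4],[0,0,0.5],[0,0,0.5],[0,0,0.5],[0,0,0.5]], jaw=[0,0,0,0,0,0,0,0])

```text
time_s: 8.4
eef_pos: [0.5987, -0.0568, 0.0847]
eef_rot: [0.144, 0.663, 0.718, 0.158]
wrist_force: [-2.2, 0.0, 2.2]
opening: -0.0
grasp_force: 1.9
```

```bash
python3 - <<'E'
from h import *
o=ctrl.get_obs();print(o["eef_pos"],o["wrist_force"],o["torque"])
b=ctrl.camera("side")[205:285,240:320];t=ctrl.camera("top")[190:270,200:280]
cv2.imwrite("pics/c6.png",cv2.resize(np.hstack([b,t])[:,:,::-1],None,fx=5,fy=5,interpolation=2)) 
E
```

```text
[ 0.5986551  -0.05680061  0.08472042] [-2.17322264  0.02037024  2.15571237] [0.02560742 0.3730615  0.05894397]
```

View pics/c6.png

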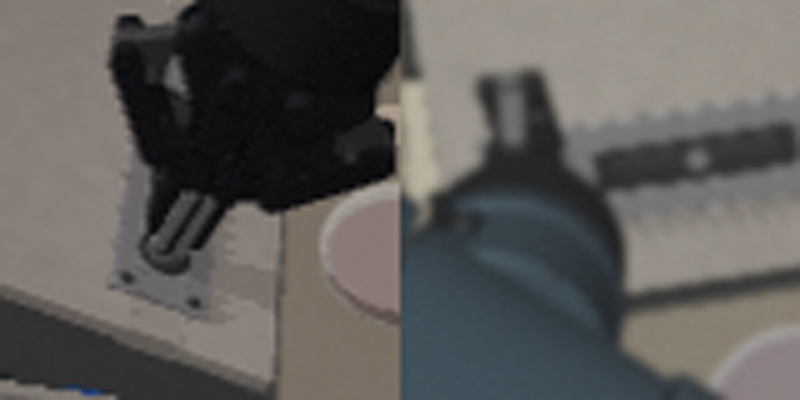

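The fingertips now sit on the button with a force of 3 N. I'll press it in.

Emit:
send_rows(dr=[[0,0,0],[0,0,0],[0,0,0],[0,0,0],[0,0,0],[0,0,0],[0,0,0],[0,0,0]], xyz=[[0,0,0.1],[0,0,0.2],[0,0,0.3],[0,0,0.4],[0,0,0.5],[0,0,0.5],[0,0,0.5],[0,0,0.5]], jaw=[0,0,0,0,0,0,0,0])

```text
time_s: 9.5
eef_pos: [0.6006, -0.0566, 0.0807]
eef_rot: [0.144, 0.663, 0.718, 0.158]
wrist_force: [-10.4, 0.8, 11.3]
opening: -0.003
grasp_force: 7.6
```

```bash
python3 - <<'E'
from h import *
o=ctrl.get_obs();print(o["eef_pos"],o["wrist_force"],o["torque"])
t=ctrl.camera("top").astype(float);b=cv2.imread("pics/top0.png")[:,:,::-1].astype(float)
# change in bar region to the right of gripper
d=np.abs(t-b).sum(2)[200:245,245:300];print((d>60).sum()); 
r,c=np.where(d>60); print(r.min()+200,r.max()+200,c.min()+245,c.max()+245) if len(r) else 0
cv2.imwrite("pics/t7.png",t[:,:,::-1])
g=t.mean(2);print(g[206:238:2,250:290:4].astype(int))
E
```

```text
[ 0.60060404 -0.05661657  0.08066712] [-10.39872699   0.75945831  11.3030881 ] [0.15900904 0.92053084 0.08791963]
96
221 244 245 276
[[148 148 148 148 146 145 145 145 145 138]
 [147 147 148 148 146 147 131 141 134 126]
 [146 146 148 138 137 138 120 123 120 119]
 [144 130 137 122 122 121 119 119 119 119]
 [125 120 118 119 118 114  98 101 118 117]
 [118 114 114  93  87  65  56  65 121 121]
 [ 91  77  77  55  51  51  54  58 119 122]
 [ 49  50  78  57  59  57  60  55 121 124]
 [ 53  57  74  60  56  55  54  83 122 122]
 [ 58  57 106  64  53  53  58 108 118 118]
 [ 52  50  95  67  71  90 100 117 119 119]
 [ 59  70  87  97 112 117 122 115 125 123]
 [105 113 111 111 119 124 126 129 133 134]
 [122 120 122 124 125 128 135 141 140 139]
 [131 128 133 126 131 139 141 143 143 143]
 [134 134 137 124 139 142 140 143 143 142]][ WARN:0@0.795] global loadsave.cpp:1063 imwrite_ Unsupported depth image for selected encoder is fallbacked to CV_8U.
```

Emit:
send_rows(dr=[[0,0,0],[0,0,0],[0,0,0],[0,0,0],[0,0,0],[0,0,0],[0,0,0],[0,0,0]], xyz=[[0,0,-0.5],[0,0,-2],[0,0,-4],[0,0,-6],[0,0,-8],[0,0,-8],[0,0,-8],[0,0,-8]], jaw=[0,0,50,100,100,100,100,100])

```text
time_s: 10.55
eef_pos: [0.5671, -0.0593, 0.1517]
eef_rot: [0.143, 0.663, 0.718, 0.158]
wrist_force: [0.6, -0.1, -1.0]
opening: 1.001
grasp_force: 0.0
```

```bash
python3 - <<'E'
from h import *
o=ctrl.get_obs();print(o["eef_pos"],o["wrist_force"],o["q"].round(2))
b=ctrl.camera("side")[190:290,230:330];t=ctrl.camera("top")[170:270,200:300]
cv2.imwrite("pics/c8.png",cv2.resize(np.hstack([b,t])[:,:,::-1],None,fx=4,fy=4,interpolation=2)) 
E
```

```text
[ 0.56705995 -0.05928405  0.15166037] [ 0.56052972 -0.12038524 -0.95919357] [-0.44 -0.02  2.04  0.31  0.77 -0.7 ]
```

View pics/c8.png

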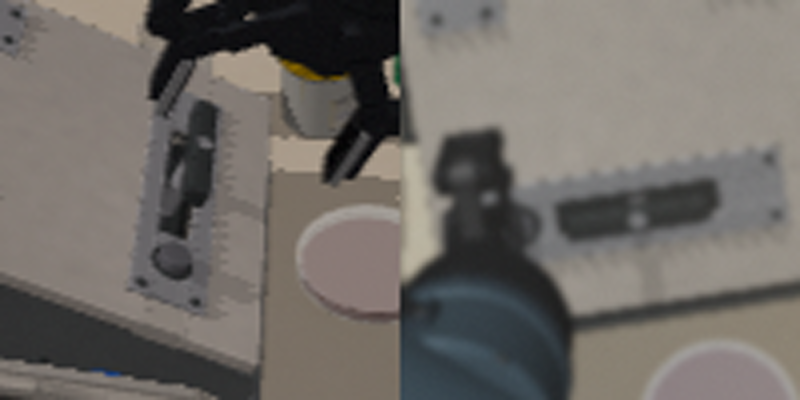

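The handle has popped out. In the side view the bar centre is near (280,228), and in the top view near (259.5,223). The open fingertips are at (269.5,215) and (313.7,235.5).

```bash
python3 - <<'E'
from h import *
v=np.load("v.npy")
o=ctrl.get_obs();w=o["eef_rot"];R=Rn.from_quat([*w[1:],w[0]])
print("tips mid obs 291.6 225.2; pred",proj(o["eef_pos"]+R.apply([0,0,-.027]),"side"),"unbiased",proj(o["eef_pos"]+R.apply([0,0,.006]),"side"))
bt=world(lidp(.145,0,.034),v);bc=world(lidp(.145,0,.027),v)
print("bar top pred top",proj(bt,"top"),"obs 259.5 223; side",proj(bc,"side"),"obs 280 228")
print("button pred top",proj(world(lidp(.145,.064,.01),v),"top"))
print("to grasp above/at",rel(world(lidp(.145,0,.056),v),toolR(v)),rel(world(lidp(.145,0,-.004),v),toolR(v)))
# reported TCP in lid coords at contact
L=toolR(v).inv();s=world(lidp(.145,0,0),v)[0]
print("contact in tool axes from seat",L.apply(np.array([.5987,-.0568,.0847])-s))
E
```

```text
tips mid obs 291.6 225.2; pred [[291.15482999 223.12131117]] unbiased [[284.16899788 234.19594019]]
bar top pred top [[259.0622294  224.57954856]] obs 259.5 223; side [[279.96922356 226.03238524]] obs 280 228
button pred top [[229.20213965 226.36502808]]
to grasp above/at (array([-6.39071359, -0.11226423,  1.28696634]), array([-5.80092676e-02, -1.60908446e-05, -8.36519269e-02])) (array([-6.39056405, -0.07581658,  7.28685563]), array([-5.80092676e-02, -1.60908446e-05, -8.36519269e-02]))
contact in tool axes from seat [0.06362881 0.00208001 0.00540589]
```

Emit:
send_rows(dr=[[0,0,0],[0,0,0],[0,0,0],[0,0,0],[0,0,0],[0,0,0],[0,0,0],[0,0,0]], xyz=[[-3,0,0],[-6.4,-0.1,0],[-6.4,-0.1,2],[-6.4,-0.1,4],[-6.4,-0.1,5.5],[-6.4,-0.1,6.5],[-6.4,-0.1,7.1],[-6.4,-0.1,7.1]], jaw=[100,100,100,100,100,100,100,100])

```text
time_s: 11.65
eef_pos: [0.6012, -0.1206, 0.0875]
eef_rot: [0.144, 0.663, 0.718, 0.158]
wrist_force: [0.2, -0.6, 0.5]
opening: 0.998
grasp_force: 0.0
```

Emit:
send_rows(dr=[[0,0,0],[0,0,0],[0,0,0],[0,0,0],[0,0,0],[0,0,0],[0,0,0],[0,0,0]], xyz=[[0,0,0],[0,0,0],[0,0,0],[0,0,0],[0,0,0],[0,0,0],[0,0,0],[0,0,0]], jaw=[60,30,0,0,0,0,0,0])

```text
time_s: 12.65
eef_pos: [0.6011, -0.1209, 0.0876]
eef_rot: [0.144, 0.663, 0.718, 0.158]
wrist_force: [-1.5, -0.6, 0.3]
opening: 0.152
grasp_force: 60.2
```

```bash
python3 - <<'E'
from h import *
v=np.load("v.npy");o=ctrl.get_obs()
print(o["wrist_force"],o["torque"],o["q"].round(2),o["opening"],o["grasp_force"]);print(rel(world(lidp(.145,0,-.004),v),toolR(v)))
E
```

```text
[-1.48909316 -0.57356113  0.28060056] [-0.21072853  0.41944218 -0.02703678] [-0.53  0.19  1.96  0.4   0.67 -0.88] 0.15151096198351952 60.225128531455994
(array([ 0.04232993, -0.03670618,  0.26198062]), array([-0.04757909,  0.00690343, -0.08160834]))
```

Emit:
send_rows(dr=[[0,0,1],[0,0,2],[0,0,3],[0,0,4],[0,0,5],[0,0,6],[0,0,7],[0,0,7]], xyz=[[0,0,0],[0,0,0],[0,0,0],[0,0,0],[0,0,0],[0,0,0],[0,0,0],[0,0,0]], jaw=[0,0,0,0,0,0,0,0])

```text
time_s: 13.65
eef_pos: [0.6003, -0.1205, 0.0869]
eef_rot: [0.077, 0.876, 0.433, 0.199]
wrist_force: [-5.5, -1.4, -0.6]
opening: 0.149
grasp_force: 60.3
```

Emit:
send_rows(dr=[[0,0,1],[0,0,2],[0,0,3],[0,0,4],[0,0,5],[0,0,6],[0,0,7],[0,0,7.2]], xyz=[[0,0,0],[0,0,0],[0,0,0],[0,0,0],[0,0,0],[0,0,0],[0,0,0],[0,0,0]], jaw=[0,0,0,0,0,0,0,0])

```text
time_s: 14.65
eef_pos: [0.5999, -0.1196, 0.0865]
eef_rot: [-0.002, 0.974, 0.08, 0.213]
wrist_force: [-5.7, 2.2, -0.9]
opening: 0.149
grasp_force: 60.3
```

```bash
python3 - <<'E'
from h import *
v=np.load("v.npy");o=ctrl.get_obs()
print(o["wrist_force"],o["torque"],o["q"].round(2),o["opening"],o["grasp_force"]);print(rel(world(lidp(.145,0,-.004),v),toolR(v,0,1.5)))
# relative lid arc: reported TCP at d=.145,y=0,h from current
w=o["eef_rot"];R0=Rn.from_quat([*w[1:],w[0]]);p0=o["eef_pos"]
hin=world(lidp(0,0,0),v)[0];ay=case(v)@[0,1,0]
for deg in (3,6,12,18,24,30,36,42,48,54,60):
    Q=Rn.from_rotvec(ay*np.radians(deg));p=hin+Q.apply(p0-hin)
    print(deg,(R0.inv().apply(p-p0)*100).round(2),((R0.inv()*Q*R0).as_rotvec(degrees=True)/6).round(2),p.round(3))
E
```

```text
[-5.69012348  2.17129399 -0.9272951 ] [0.25010659 1.01195896 0.22042068] [-0.53  0.19  1.96  0.4   0.67  0.6 ] 0.1486699402092635 60.278125405311584
(array([0.10685442, 0.10904758, 0.20323996]), array([-0.02424382,  0.0717057 ,  0.05172438]))
3 [ 0.   -0.   -0.77] [ 0.04 -0.5   0.  ] [ 0.597 -0.12   0.093]
6 [ 0.05  0.   -1.53] [ 0.08 -1.    0.  ] [ 0.594 -0.12   0.101]
12 [ 0.26  0.01 -3.04] [ 0.15 -1.99  0.  ] [ 0.59  -0.12   0.115]
18 [ 0.62  0.04 -4.53] [ 0.23 -2.99  0.01] [ 0.587 -0.121  0.13 ]
24 [ 1.14  0.07 -5.97] [ 0.3  -3.99  0.01] [ 0.585 -0.121  0.145]
30 [ 1.8   0.12 -7.35] [ 0.38 -4.99  0.01] [ 0.586 -0.121  0.161]
36 [ 2.6   0.18 -8.65] [ 0.46 -5.98  0.01] [ 0.588 -0.121  0.176]
42 [ 3.54  0.25 -9.86] [ 0.53 -6.98  0.01] [ 0.591 -0.12   0.191]
48 [  4.59   0.33 -10.96] [ 0.61 -7.98  0.02] [ 0.596 -0.12   0.205]
54 [  5.76   0.42 -11.95] [ 0.69 -8.97  0.02] [ 0.603 -0.119  0.219]
60 [  7.02   0.51 -12.81] [ 0.76 -9.97  0.02] [ 0.611 -0.119  0.232]
```

Emit:
send_rows(dr=[[0,-0.5,0],[0.1,-1,0],[0.1,-1.5,0],[0.15,-2,0],[0.2,-2.5,0],[0.23,-3,0],[0.23,-3,0],[0.23,-3,0]], xyz=[[0,0,-0.77],[0.05,0,-1.53],[0.15,0,-2.3],[0.26,0,-3.04],[0.42,0,-3.8],[0.62,0,-4.53],[0.62,0,-4.53],[0.62,0,-4.53]], jaw=[0,0,0,0,0,0,0,0])

```text
time_s: 15.65
eef_pos: [0.5868, -0.1208, 0.1306]
eef_rot: [-0.001, 0.995, 0.083, 0.057]
wrist_force: [-6.5, 0.2, 0.5]
opening: 0.148
grasp_force: 60.3
```

```bash
cat > arc.py <<'E'
from h import *
v=np.load("v.npy");o=ctrl.get_obs()
print(o["wrist_force"],o["torque"],o["q"].round(2),o["opening"],o["grasp_force"])
w=o["eef_rot"];R0=Rn.from_quat([*w[1:],w[0]]);p0=o["eef_pos"]
hin=world(lidp(0,0,0),v)[0];ay=case(v)@[0,1,0]
e=p0-hin; a=np.degrees(np.arctan2(e[2],-(case(v).T@e)[0])); print("radius",np.hypot(e[2],(case(v).T@e)[0]),"elev",a, "tool pitch", R0.apply([0,0,1]))
for deg in (6,12,18,24,30,36,42,48):
    Q=Rn.from_rotvec(ay*np.radians(deg));p=hin+Q.apply(p0-hin)
    print(deg,(R0.inv().apply(p-p0)*100).round(2),((R0.inv()*Q*R0).as_rotvec(degrees=True)/6).round(2),p.round(3))
E
python3 arc.py
```

```text
[-6.46155804  0.22868661  0.47657932] [0.11805992 0.8909261  0.11436601] [-0.43  0.25  1.72  0.07  1.08  0.94] 0.14830927781602274 60.32196342945099
radius 0.14605954668467055 elev -7.640657258154181 tool pitch [ 0.11310636  0.01148212 -0.99351654]
6 [ 0.05  0.   -1.53] [ 0.08 -1.    0.  ] [ 0.586 -0.121  0.146]
12 [ 0.26  0.02 -3.04] [ 0.16 -1.99  0.  ] [ 0.586 -0.121  0.161]
18 [ 0.63  0.04 -4.53] [ 0.23 -2.99  0.  ] [ 0.588 -0.121  0.176]
24 [ 1.14  0.08 -5.96] [ 0.31 -3.99  0.01] [ 0.591 -0.12   0.191]
30 [ 1.81  0.13 -7.34] [ 0.39 -4.98  0.01] [ 0.596 -0.12   0.206]
36 [ 2.62  0.19 -8.64] [ 0.47 -5.98  0.01] [ 0.603 -0.119  0.219]
42 [ 3.55  0.26 -9.84] [ 0.54 -6.98  0.01] [ 0.611 -0.119  0.232]
48 [  4.61   0.34 -10.95] [ 0.62 -7.98  0.01] [ 0.62  -0.118  0.245]
```

Emit:
send_rows(dr=[[0,-0.5,0],[0.1,-1,0],[0.1,-1.5,0],[0.15,-2,0],[0.2,-2.5,0],[0.23,-3,0],[0.27,-3.5,0],[0.3,-4,0]], xyz=[[0,0,-0.77],[0.05,0,-1.53],[0.15,0,-2.3],[0.26,0,-3.04],[0.42,0,-3.8],[0.63,0,-4.53],[0.87,0.05,-5.25],[1.14,0.08,-5.96]], jaw=[0,0,0,0,0,0,0,0])

```text
time_s: 16.65
eef_pos: [0.5908, -0.1203, 0.1903]
eef_rot: [-0.0, 0.985, 0.082, -0.154]
wrist_force: [-7.1, 0.4, -6.4]
opening: 0.143
grasp_force: 59.2
```

```bash
python3 arc.py
```

```text
[-7.09137432  0.3581411  -6.44286111] [ 0.11059722  0.11141479 -0.00012625] [-0.33  0.49  1.3  -0.12  1.64  1.08] 0.1433223972907776 59.18788254261017
radius 0.1463087823547062 elev 15.981452525608914 tool pitch [-0.30300823 -0.02451762 -0.9526725 ]
6 [ 0.03 -0.   -1.53] [ 0.08 -1.    0.  ] [ 0.596 -0.12   0.205]
12 [ 0.23  0.01 -3.05] [ 0.16 -1.99  0.  ] [ 0.602 -0.119  0.219]
18 [ 0.58  0.04 -4.54] [ 0.23 -2.99  0.01] [ 0.61  -0.119  0.232]
24 [ 1.08  0.07 -5.99] [ 0.31 -3.99  0.01] [ 0.619 -0.118  0.244]
30 [ 1.74  0.12 -7.37] [ 0.39 -4.98  0.01] [ 0.63  -0.117  0.255]
36 [ 2.53  0.18 -8.68] [ 0.47 -5.98  0.01] [ 0.641 -0.116  0.265]
42 [ 3.45  0.25 -9.9 ] [ 0.55 -6.98  0.02] [ 0.654 -0.115  0.274]
48 [  4.5    0.33 -11.01] [ 0.62 -7.98  0.02] [ 0.667 -0.114  0.281]
```

Force is 9 N, as expected for the hinge. Another 20° takes the lid to about 62°.

Emit:
send_rows(dr=[[0,-0.5,0],[0.1,-1,0],[0.1,-1.5,0],[0.15,-2,0],[0.2,-2.5,0],[0.23,-3,0],[0.26,-3.3,0],[0.26,-3.3,0]], xyz=[[0,0,-0.77],[0.03,0,-1.53],[0.13,0,-2.3],[0.23,0,-3.05],[0.4,0,-3.8],[0.58,0.04,-4.54],[0.73,0.05,-5.0],[0.73,0.05,-5.0]], jaw=[0,0,0,0,0,0,0,0])

```text
time_s: 17.65
eef_pos: [0.6136, -0.118, 0.2364]
eef_rot: [0.0, 0.944, 0.079, -0.321]
wrist_force: [-7.8, 2.8, -1.7]
opening: 0.149
grasp_force: 59.5
```

```bash
python3 arc.py
```

```text
[-7.81352532  2.75690908 -1.74589654] [ 0.28403164  0.37049165 -0.29005117] [-0.27  0.77  0.88 -0.24  2.1   1.08] 0.14928837543183757 59.52966570854187
radius 0.14609964235100334 elev 36.27450856870894 tool pitch [-0.60602585 -0.05053263 -0.79383822]
6 [ 0.05 -0.   -1.53] [ 0.08 -1.    0.  ] [ 0.623 -0.117  0.248]
12 [ 0.26  0.01 -3.04] [ 0.16 -1.99  0.01] [ 0.634 -0.116  0.259]
18 [ 0.62  0.04 -4.53] [ 0.24 -2.99  0.01] [ 0.646 -0.115  0.269]
24 [ 1.14  0.07 -5.97] [ 0.32 -3.99  0.01] [ 0.659 -0.114  0.277]
30 [ 1.8   0.12 -7.34] [ 0.4  -4.98  0.01] [ 0.672 -0.113  0.284]
36 [ 2.61  0.18 -8.64] [ 0.48 -5.98  0.02] [ 0.687 -0.112  0.289]
42 [ 3.54  0.25 -9.85] [ 0.55 -6.98  0.02] [ 0.701 -0.11   0.293]
48 [  4.6    0.33 -10.95] [ 0.63 -7.97  0.02] [ 0.716 -0.109  0.295]
```

Emit:
send_rows(dr=[[0,0,0],[0,0,0],[0,0,0],[0,0,0],[0,0,0],[0,0,0],[0,0,0],[0,0,0]], xyz=[[0,0,0],[0,0,0],[0,0,0],[0,0,-1],[0,0,-3],[0,0,-5],[0,0,-8],[0,0,-8]], jaw=[30,60,60,60,60,60,60,60])

```text
time_s: 18.65
eef_pos: [0.6638, -0.1149, 0.3032]
eef_rot: [0.002, 0.945, 0.077, -0.317]
wrist_force: [-0.8, -0.3, -0.7]
opening: 0.603
grasp_force: 0.0
```

```bash
python3 - <<'E'
from h import *
v=np.load("v.npy");o=ctrl.get_obs();print(o["eef_pos"],o["wrist_force"],o["q"].round(2),o["opening"])
t=ctrl.camera("top");s=ctrl.camera("side")
for n,i in(("top",t),("side",s)):
    cv2.imwrite(f"pics/{n}9.png",i[:,:,::-1])
    a=cv2.imread(f"pics/{n}0.png")[:,:,::-1].astype(int); d=(np.abs(a-i).sum(2)>70)
    print(n); print(d[:420,:560].reshape(21,20,28,20).sum((1,3)))
E
```

```text
[ 0.6638388  -0.11487691  0.30320026] [-0.77955102 -0.34379205 -0.66017136] [-0.25  0.88  0.56 -0.27  2.29  1.04] 0.6025671881893828
top
[[  0   0   0   0   0  42  98 101 113  61 131  20  19   0   0   0   0   0
    0   0   0   0   0   0   0   0   0   0]
 [  0   0   0   0   0   5   5 152 168   0  28  79 117   0   0   0   0   0
    0   0   0   0   0   0   0   0   0   0]
 [  0   0   0   0   0   0 222 270 179  27  50 133 185   0   0   0   0   0
    0   0   0   0   0   0   0   0   0   0]
 [  0   0   0   0   0  38 383 400 379   0  89 183 327   0   0   0   0   0
    0   0   0   0   0   0   0   0   0  13]
 [  0   0   0   0   1 277 400 400 321  13 312 400 390 145  85 113 111 159
  151 176   2   0   0   0   0   0 177 225]
 [120 187 204 212 218 324 334 332 389 358 346 380 359 337 397 347 393 400
  400 214  89  80  71   0   0 186 400 325]
 [263 400 400 356 388 400 400 400 335 173 349 340 284 244 213 352 400 400
  368  12 317 399 323   0   0 247 400 397]
 [327 400 378 391 400 382 356 360 359 382  52  85  96 189 266 399 400 400
  400 389 400 400 376   5   0 164 400 400]
 [313 255 228 256 262 245  
[... 3257 characters left out ...]
  0   0   0   0   0   0   0   0   0   0   0   0   0   0   0   0   2  16
   26   0   0   0   0   0   0   0   2  58]
 [  0   0   0   0   0   0   0   0   0   0   0   0   0   0   0   0   0   0
    0   0   0   0   0  49  28   0   0  12]
 [  0   0   0   0   0   0   0   0   0   0   0   0   0   0   0   0   0   0
    0   0   0   0   0  78   1   0   0   0]
 [  0   0   0   0   0   0   0   0   0   0   0   0   0   0   0   0   0   0
    0   0   0   0   0   0   0   0   0   0]
 [  0   0   0   0   0   0   0   0   0   0   0   0   0   0   0   0   0   0
    0   0   0   0   0   0   0   0   0   0]
 [  0   0   0   0   0   0   0   0   0   0   0   0   0   0   0   0   0   0
    0   0   0   0   0   0   0   0   0   0]]
```

Emit:
send_rows(dr=[[0,0,0],[0,0,0],[0,0.5,0],[0,1.2,0],[0,2,0],[0,3,0],[0,4,0],[0,5,0]], xyz=[[-1.5,0,-2],[-4,0,-5],[-6,0,-8],[-8,0,-10],[-11,0,-8.5],[-15,0,-5.5],[-19,0,-2.5],[-23,0,0.5]], jaw=[60,60,60,60,60,60,60,60])

```text
time_s: 19.75
eef_pos: [0.4764, -0.1479, 0.4348]
eef_rot: [-0.018, 0.995, 0.075, -0.063]
wrist_force: [0.2, -1.0, 1.6]
opening: 0.604
grasp_force: 0.0
```

```bash
python3 - <<'E'
from h import *
v=np.load("v.npy");o=ctrl.get_obs();print(o["eef_pos"],o["eef_rot"],o["wrist_force"],o["q"].round(2))
w=o["eef_rot"];R=Rn.from_quat([*w[1:],w[0]]);print("world -x,-y,+z in tool",R.inv().apply([[-1,0,0],[0,-1,0],[0,0,1]]).round(2))
E
```

```text
[ 0.47642371 -0.14792833  0.43481217] [-0.01839941  0.99507798  0.0745401  -0.06265022] [ 0.22489157 -0.99071364  1.55557881] [-0.51  0.02  1.36 -0.04  1.88  0.9 ]
world -x,-y,+z in tool [[-0.98 -0.15  0.13]
 [-0.15  0.99 -0.03]
 [-0.12 -0.05 -0.99]]
```

Next I'll swing to the right, clear of the cameras' view of the chest.

Emit:
send_rows(dr=[[0,0,0],[0,0,0],[0,0,0],[0,0,0],[0,0,0],[0,0,0],[0,0,0],[0,0,0]], xyz=[[-3,5,0],[-6,10,0],[-9,15,0],[-13,20,0],[-16,25,0],[-19,30,0],[-22,35,0],[-22,35,0]], jaw=[60,60,60,60,60,60,60,60])

```text
time_s: 20.75
eef_pos: [0.3114, -0.53, 0.4438]
eef_rot: [-0.021, 0.995, 0.072, -0.065]
wrist_force: [0.8, 0.6, 0.3]
opening: 0.6
grasp_force: 0.0
```

```bash
python3 - <<'E'
from h import *
v=np.load("v.npy");o=ctrl.get_obs();print(o["eef_pos"],o["wrist_force"])
B=dict(side=dict(dish=(323,256,20,14),marker=(342,326,18,30),cup=(311,208,13,15),box=(351,209,24,18),brown=(127,288,22,32),white=(215,160,14,24)),
 top=dict(dish=(280,277,22,22),marker=(197,305,28,16),cup=(344,248,15,15),beaker=(334,208,12,12),box=(361,299,30,28),blue=(178,226,14,16),drop=(187,185,10,10),brown=(180,115,18,22)))
for n in("top","side"):
    i=ctrl.camera(n);cv2.imwrite(f"pics/{n}10.png",i[:,:,::-1]);a=cv2.imread(f"pics/{n}0.png")[:,:,::-1].copy()
    for k,(x,y,rx,ry) in B[n].items():
        r=cv2.matchTemplate(i[y-ry-8:y+ry+9,x-rx-8:x+rx+9].copy(),a[y-ry:y+ry+1,x-rx:x+rx+1].copy(),cv2.TM_CCOEFF_NORMED)
        _,m,_,l=cv2.minMaxLoc(r);print(n,k,round(m,3),l[0]-8,l[1]-8)
# lid: predicted vs opening, bright-lid contour & dark bar
i=ctrl.camera("side").mean(2)
for deg in(0,45,55,62,70):
    th=np.radians(deg);print(deg,"corners side",proj(world([lidp(.2,.11,0,th),lidp(.2,-.11,0,th),lidp(.145,0,.034,th)],v),"side").round(0).tolist())
E
```

```text
[ 0.3114442  -0.52995248  0.44380635] [0.79103133 0.60426778 0.30547525]
top dish 0.412 0 0
top marker 0.999 0 0
top cup 0.999 0 0
top beaker 0.998 0 0
top box 0.999 0 0
top blue 0.994 0 0
top drop 0.859 -1 -1
top brown 1.0 0 0
side dish 0.836 0 0
side marker 0.949 0 0
side cup 1.0 0 0
side box 1.0 0 0
side brown 1.0 0 0
side white 0.996 0 0
0 corners side [[295.0, 279.0], [299.0, 213.0], [281.0, 224.0]]
45 corners side [[300.0, 222.0], [303.0, 160.0], [271.0, 181.0]]
55 corners side [[292.0, 208.0], [297.0, 147.0], [263.0, 172.0]]
62 corners side [[284.0, 198.0], [291.0, 139.0], [256.0, 166.0]]
70 corners side [[274.0, 188.0], [283.0, 130.0], [247.0, 161.0]]
```

```bash
python3 - <<'E'
from h import *
v=np.load("v.npy");i=cv2.imread("pics/side10.png");a=cv2.imread("pics/side0.png")
d=np.abs(i.astype(int)-a).sum(2)>50
for r in range(120,216,8):
    c=np.where(d[r,180:340])[0]+180;print(r,(c.min(),c.max(),len(c)) if len(c) else None)
# dish circle in top now vs. before
for n in("top0","top10"):
    g=cv2.medianBlur(cv2.cvtColor(cv2.imread(f"pics/{n}.png"),6)[245:310,245:315],3)
    print(n,cv2.HoughCircles(g,cv2.HOUGH_GRADIENT,1.0,60,param1=60,param2=10,minRadius=17,maxRadius=24))
# handle bar dark blob in top: expected ends, turned bar
th=np.radians(62)
print(proj(world([lidp(.145+.038,0,.034,th),lidp(.145-.038,0,.034,th),lidp(.145,0,0,th),lidp(.2,.11,0,th),lidp(.2,-.11,0,th)],v),"top").round(0).tolist())
g=cv2.cvtColor(cv2.imread("pics/top10.png"),6);print(g[130:200:3,230:290:4])
E
```

```text
120 None
128 None
136 None
144 (np.int64(286), np.int64(293), 8)
152 (np.int64(274), np.int64(292), 18)
160 (np.int64(267), np.int64(277), 10)
168 (np.int64(256), np.int64(291), 26)
176 (np.int64(236), np.int64(289), 41)
184 (np.int64(224), np.int64(290), 57)
192 (np.int64(220), np.int64(289), 40)
200 (np.int64(219), np.int64(288), 61)
208 (np.int64(216), np.int64(282), 58)
top0 [[[34.5 30.5 18.2]]]
top10 [[[34.5 30.5 20.4]]]
[[251.0, 193.0], [249.0, 168.0], [253.0, 195.0], [190.0, 223.0], [317.0, 205.0]]
[[169 169 169 170 171 170 170 169 170 169 165 154 141 122 110]
 [168 168 168 169 167 164 151 141 121 108  96  94  93  93  94]
 [162 149 138 119 107  96  94  94  93  94  95  94  93  95  94]
 [ 95  94  94  94  96  96  94  94  95  95  95  93  93  93  93]
 [ 95  95  95  96  94  94  95  95  94  94  94  93  93  94  93]
 [ 97  96  95  95  93  95  95  96  96  95  94  95  94  97 101]
 [ 95  95  96  94  95  95  94  95  92  90  83 114 131 131 132]
 [ 96  95  95  93  90  83  74  65  58  69  80 127 102 133 134]
 [ 84  71  66  58  70  82 115 129 153 158 163 142 127 134 135]
 [ 81 114 134 152 160 
[... 223 characters left out ...]
2 161]
 [163 164 163 163 151 141 164 163 161 162 161 164 162 162 161]
 [164 163 164 161  63  68 164 165 162 163 163 163 162 163 162]
 [166 164 164 165  61  62 160 165 166 165 164 163 164 163 163]
 [166 165 166 166  74  69 154 164 166 164 166 164 165 166 164]
 [167 166 168 168  99 120 132 167 164 167 166 165 164 166 166]
 [167 168 168 170 128  61 106 167 165 166 162 153 153 141 137]
 [168 172 171 167 141  58  77 156 140 139 134 132 133 133 134]
 [167 164 156 140 134  58  61 129 124 113  94  81 133 135 134]
 [135 134 129 125 114  57  57  65  53  50  50  49 129 135 132]
 [ 95  80  66  52  49  49  49  54  67  79 101 122 130 133 131]
 [ 54  50  51  61  79  77  61 116 132 131 130 128 134 136 143]]
```

The lid stands at about 60°, the bar is out and turned along the slope, and the bystanders haven't moved. I'm handing in.

```bash
python3 -c "
from bench import ctrl
print(ctrl.hand_in())"
```

```text
the job is handed in; nothing more can be done
None
```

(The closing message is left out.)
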